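Click the range hood's dial to low and switch the hood on

ROBOT

A 7-joint arm with a two-finger parallel gripper is mounted at the origin on the work surface. World frame = base frame: x ahead of the robot, y to its left, z up, the work surface at z = 0. Lengths are in mm, angles in rad, forces in N, time in s.
With the tool pointing down it reaches from about 400 to 850 mm from the base axis. Payload 10.4 kg.
Tool frame: the origin (TCP) lies on the centre line of the jaws, within the pads' length; the fingertips stand 14 mm ahead of it and the grasp point (between the pads) lies 5 mm behind it (env.tip_extent is the distance from the TCP to the fingertips, in mm); z points along the fingers, y is the line along which they close (so a half turn about z gives the same grasp; the last joint's range is limited). The gripper opens to 85 mm and grips with 20 to 120 N. Pads are 22 mm wide; open, the fingers measure 114 mm over their backs; the gripper's body (76 mm by 85 mm) begins 54 mm behind the grasp point. The pads swing forward as they close: fully open they stand 13 mm farther back than shut.
Start: joints at [-1.295, 0.332, -0.065, 1.46, 0.022, 1.35, -0.088], TCP at [183.97, 597.335, 207.538] pointing down, gripper open.
Joint ranges: [-2.6, 2.6], [-0.5, 2.12], [-1.47, 1.34], [0.16, 2.42], [-1.27, 4.41], [0.06, 2.06], [-2.6, 2.6]. Speed limits (rad/s): [2.22, 2.22, 2.79, 2.79, 3.14, 3.14, 3.14].

INTERFACE

Orientations are given as a unit quaternion [x, y, z, w].
In Python, from plant import env gives the robot as it stands.
- The arm moves only by the tool jog_arm, never from a script. Its argument "moves" is a list that holds one entry, the list of rows, each a list of 7 numbers: the shift along the tool's x, y, z in cm, then the turn, a rotation vector about the tool's x, y, z in rad, then the opening, from -1 (shut) to 1 (fully open). A call has 1 to 10 rows; each row shifts and turns the commanded pose from where the row before left it, along the tool's axes as they then stand; what a row does not reach is not made up. A row lasts 1/12 s, in which the tool goes at most 41.7 mm and 7.16 degrees, less where a joint would pass 70% of its speed; a pose out of reach is approached as far as the arm can. A call is refused whole if a number of a shift passes 4.17 or a number of a turn 0.125, either way. A call with a gripper value outside its range is refused whole. The fingers move at their own pace and stop on an object; "squeeze" is the grip in N (left out, the last holds). Time passes only in rows, so rows that do not move let the fingers close. It gives the time, the measured TCP pose, the force, the opening and the grip force at its end, in the units of the state.
- env.get_state(): the state, without advancing time (a new reading comes with each control period).
- env.get_image(name): name is "scene" or "top"; returns a dict with "image" (480x640x3 uint8, red, green, blue), "depth" (480x640 float32, mm along the optical axis (not along the pixel's ray), 0 where there is no reading), "camera_matrix" (3x3 intrinsics, pixels), "dist_coeffs" ([k1, k2, p1, p2, k3] as OpenCV has them; the pictures are not rectified), "R" (3x3) and "t" (3): a world point X has camera coordinates R X + t. Camera axes: x right, y down, z forward; pixel columns grow to the right and rows downward; lengths in mm; the calibration is good to about 2 mm. A picture is of the moment at which its call begins.
- env.job_done(): hands the job in; it is judged then, once.
Trained networks look in the newest picture that a camera, given by its name, has taken for a name from the list of things; names that differ only in an ending like _2 or _b are one class to them, and where a whole thing is asked for, a point or a joint stands for the part that bears it (a point fixed in the world has none). Each returns a list of dicts, best first, with "score" (0 to 1); they miss things now and then, are a little off and sometimes report something else, mostly with a low value. They report only what shows in the picture. A call takes as long as a camera call.
- env.look_for(camera, target): "location" ([x, y, z] in mm, in world coordinates, good to about 4 mm: the middle of the surface that is visible of it).
- env.cut_out(camera, target): "mask" (480x640 bool, what is visible of it).
The state is a dict: "clock": time; "q": joint angles; "joint_velocities": joint speeds; "tau": joint torques, N m; "tcp_pos": TCP position; "tcp_rot": TCP orientation; "ft_force": force on the tool from outside, world axes, zero at the start; "wrist_torque": the same for the moment, N m; "gripper_width": finger opening in mm; "gripper_force": force on a finger pad.
Only numpy, scipy, OpenCV 4.12 (cv2) and the standard library are available. Lean on these libraries where they do the work, as an engineer would, in place of code of your own. Each camera call takes 0.05 s, during which the arm holds its last target. There are 200 camera calls.

TASK

Put the range hood on at its low speed: press a fingertip down on the face of the knurled dial and turn it clockwise by friction, one click and no further, from the white dot to the green dot, and leave it clicked there. Then push the red-tipped toggle switch right over to its green-dot side. Do not lift or pull anything up, do not move the toggle before the dial is set, leave the other kitchen things where they are, and finish with the hand clear.

Things in the scene. Friction and masses are not known exactly. Their poses are not given: they have to be found in the camera images.
- console: oak base board of the hood's controls, 135 x 275 x 10 mm, fixed to the counter; origin at the centre of its underside. The dial's box and the switch's box stand on it side by side along its y axis, about 70 mm either side of its centre; which is left and which right varies.
- dial_unit: white plastic box of the speed dial, 112 x 112 x 45 mm, fixed; origin at the centre of its underside (10 mm above the counter), z up. On its top, centred, an aluminium collar (80 mm inside, 104 mm outside diameter, 8 mm high) surrounds the dial and carries three 9 mm dots at 46 mm from the dial axis: green (low) towards the box's own +x, white (off) 0.7 rad anticlockwise of it, red (high) 0.7 rad clockwise of it, seen from above.
- low_dot (a point): centre of the green (low) dot on the collar, 53 mm above the underside of the dial's box
- dial_face (a point): centre of the dial's flat top face, on the vertical turning axis. The dial is a black knurled disc 76 mm in diameter and 10 mm thick; its face stands 62 mm above its box's underside (72 mm above the counter, 9 mm above the collar). The whole dial is sprung: it gives straight down by up to 6 mm, 1.2 N per mm (7 N fully down). The face is flat all over apart from fine knurling, with a 26 mm aluminium cap in its centre.
- dial_mark (a point): outer end of the white pointer line on the dial's face, 36 mm from the axis; it points at the white dot at the start and at the green dot when set to low
- dial (a joint): turn of the dial, rad, growing clockwise seen from above: 0 = off (white dot), 0.7 = low (green dot), 1.4 = high (red dot). It clicks into each of these: from off it takes about 0.03 N m to turn (plus a little friction), gets over the hump at about 0.35 rad and then pulls itself on to 0.7 if let go; the next hump is at about 1.05 rad. Let go before 0.35 it springs back to 0.
- dial_press (a joint): how far the dial is pressed down, m: 0 free, 0.006 fully down; negative when pulled up off its seat
- switch_unit: white plastic box of the hood's toggle switch, 90 x 90 x 45 mm, fixed; origin at the centre of its underside (10 mm above the counter), z up. On its top a black dot on its own -x side and a green dot on its own +x side, each 38 mm from the centre.
- toggle_pivot (a point): hinge point of the toggle, centre of the switch box's top, 47 mm above its underside (57 mm above the counter); the hinge runs along the box's y axis. A steel collar 20 mm in diameter stands 3 mm above this point.
- toggle_tip (a point): centre of the red ball (15 mm diameter) at the end of the toggle, a 9 mm thick steel bat, 45 mm from the pivot
- toggle (a joint): swing of the toggle, rad: 0 = off, leaning 0.45 rad towards the box's -x (black dot); 0.9 = on, leaning 0.45 rad towards +x (green dot). It snaps over centre at 0.45 and stays on either side; pushing it over takes about 2 N at the ball.
- tray: red plastic tray, 160 x 250 x 22 mm, empty; loose, stands on the counter; bystander, origin at the centre of its underside
- garlic_keeper: white ceramic garlic keeper with blue lid, 108 mm wide, 124 mm high; loose, stands on the counter; bystander, origin at the centre of its underside
- jug: glass measuring jug with one handle and red marks, 104 mm wide without the handle, 115 mm high; loose, stands on the counter; bystander, origin at the centre of its underside
- salt_jar: white ceramic salt jar with steel cap, 56 mm wide, 95 mm high; loose, stands on the counter; bystander, origin at the centre of its underside
- spoon: stainless soup spoon, 180 mm long, lying flat; loose, stands on the counter; bystander, origin at the centre of its underside
- chopstick_a: bamboo chopstick, 225 x 7 x 7 mm, lying flat; loose, stands on the counter; bystander, origin at the centre of its underside
- chopstick_b: the second bamboo chopstick, same size, lying beside the first; loose, stands on the counter; bystander, origin at the centre of its underside

How it is judged:
By the outcome, as a careful person would: the job done as asked, in the order asked, and still so for the second after the job is handed in, with the robot touching nothing.
It also fails if it takes over 51 s, if anything falls off the work surface, if the arm or the gripper's body presses on something with over 40 N, if the wrist force passes 120 N, or if a joint passes its speed limit or range.

## Working session

There is one attempt and no reset: what is moved stays moved. The work goes in short steps, Python scripts to look and compute and a tool call to move; the robot and the scene stay as the last step left them, time stands still between calls to the robot, and variables do not carry over. Pictures are saved under pics/ and viewed, at most 10 in all, crops included, and the job is handed in when it is done.

Besides the shell and the picture viewer there is one more tool, called after ">>>" by a JSON object that holds its "op" and its "data". jog_arm: Moves the arm, as the interface text tells. Its arguments: {"type":"object","properties":{"moves":{"type":"array"},"squeeze":{"type":"number"}},"required":["moves"]}

```bash
mkdir -p pics; python3 - <<'E'
from plant import env
import cv2,numpy as np
for c in ("scene","top"):
    o=env.get_image(c); cv2.imwrite(f"pics/{c}0.png",o["image"][:,:,::-1])
    for n in ["dial_face","dial_mark","low_dot","toggle_tip","toggle_pivot","dial_unit","switch_unit","console","jug","garlic_keeper","salt_jar","tray"]:
        print(c,n,[(np.round(d["location"],0).tolist(),round(d["score"],2)) for d in env.look_for(c,n)[:2]])
s=env.get_state();print(s["clock"],s["tcp_pos"],s["tcp_rot"],s["gripper_width"],s["q"],env.tip_extent)
E
```

```text
scene dial_face [([516.0, -66.0, 71.0], 0.97)]
scene dial_mark [([515.0, -71.0, 71.0], 0.59)]
scene low_dot [([522.0, -84.0, 60.0], 0.65), ([505.0, 70.0, 89.0], 0.38)]
scene toggle_tip [([514.0, -70.0, 72.0], 0.32)]
scene toggle_pivot [([526.0, 60.0, 54.0], 0.72)]
scene dial_unit [([524.0, -84.0, 60.0], 0.92), ([512.0, 239.0, 77.0], 0.57)]
scene switch_unit [([529.0, 63.0, 54.0], 0.67)]
scene console [([566.0, -0.0, 5.0], 0.8), ([527.0, -84.0, 64.0], 0.73)]
scene jug [([516.0, 240.0, 78.0], 0.73), ([526.0, 60.0, 54.0], 0.48)]
scene garlic_keeper [([490.0, -262.0, 93.0], 0.68), ([708.0, -0.0, 7.0], 0.49)]
scene salt_jar [([631.0, 228.0, 66.0], 0.68)]
scene tray [([711.0, 0.0, 8.0], 0.87), ([516.0, -66.0, 72.0], 0.69)]
top dial_face [([508.0, -62.0, 70.0], 0.66)]
top dial_mark []
top low_dot [([504.0, -64.0, 64.0], 0.96), ([618.0, 237.0, 98.0], 0.68)]
top toggle_tip [([510.0, -62.0, 78.0], 0.69), ([506.0, 75.0, 99.0], 0.54)]
top toggle_pivot [([518.0, 77.0, 53.0], 0.88)]
top dial_unit [([509.0, -63.0, 68.0], 0.73)]
top switch_unit [([512.0, 73.0, 58.0], 0.55)]
top console [([518.0, 27.0, 11.0], 0.76), ([515.0, 72.0, 57.0], 0.74)]
top jug [([514.0, 280.0, 50.0], 0.85)]
top garlic_keeper [([462.0, -243.0, 95.0], 0.89)]
top salt_jar [([618.0, 238.0, 94.0], 0.65), ([419.0, -114.0, 9.0], 0.48)]
top tray [([706.0, 12.0, 5.0], 0.76)]
1.3 [183.94849601 597.34076342 207.55426029] [ 1.48820954e-01  9.88864157e-01  4.95723908e-05 -1.06813096e-05] 85.65438392013067 [-1.2946003   0.33218516 -0.06473369  1.46008456  0.02159396  1.34992107
 -0.0884891 ] 14.0
```

View pictures.

View pics/top0.png

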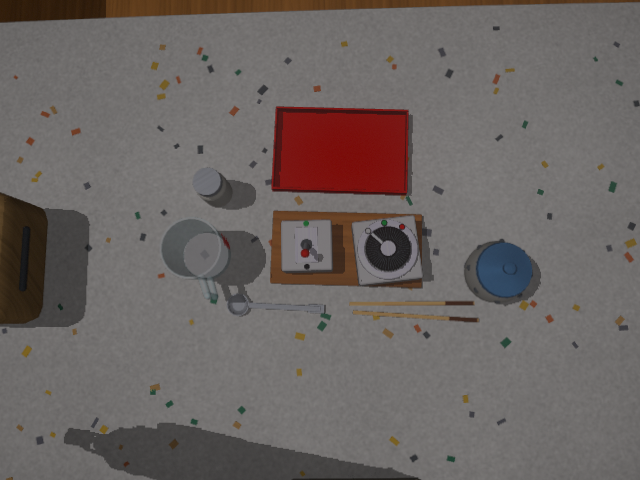

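View pics/scene0.png

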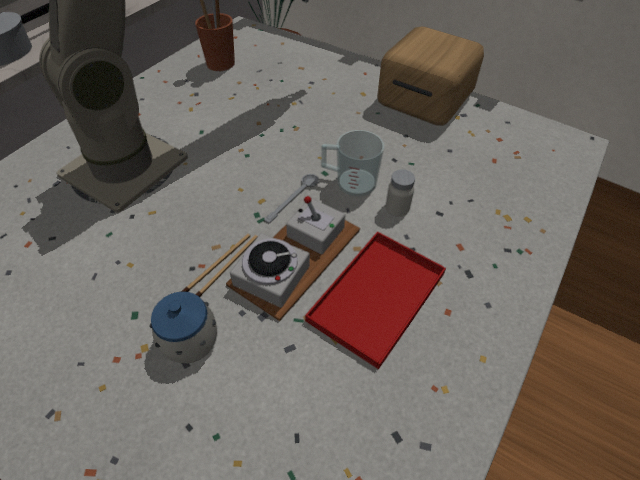

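```bash
cat > h.py <<'E'
import cv2,numpy as np
from plant import env
def px2w(o,uv,z):
    n=cv2.undistortPoints(np.float64(uv).reshape(-1,1,2),o["camera_matrix"],o["dist_coeffs"])[:,0]
    R,t=np.array(o["R"]),np.array(o["t"]).ravel(); C=-R.T@t
    d=np.c_[n,np.ones(len(n))]@R
    return C+d*((z-C[2])/d[:,2])[:,None]
def w2px(o,X): return cv2.projectPoints(np.float64(X).reshape(-1,1,3),cv2.Rodrigues(np.array(o["R"]))[0],np.float64(o["t"]),o["camera_matrix"],o["dist_coeffs"])[0][:,0]
def crop(o,x0,y0,w,h,k,name): cv2.imwrite(name,cv2.resize(o["image"][y0:y0+h,x0:x0+w,::-1],None,fx=k,fy=k,interpolation=cv2.INTER_CUBIC))
E
python3 - <<'E'
from h import *
o=env.get_image("top"); crop(o,270,205,160,90,5,"pics/topc.png")
s=env.get_image("scene"); crop(s,220,185,140,130,5,"pics/scc.png")
hsv=cv2.cvtColor(o["image"],cv2.COLOR_RGB2HSV)
for nm,img,(x0,y0,x1,y1) in (("top",o,(270,205,430,290)),("scene",s,(220,185,360,315))):
  hsv=cv2.cvtColor(img["image"],cv2.COLOR_RGB2HSV)[y0:y1,x0:x1]
  H,S,V=[hsv[...,i].astype(int) for i in range(3)]
  for c,m in (("g",(H>45)&(H<80)&(S>110)),("r",((H<5)|(H>173))&(S>150))):
    n,l,st,ce=cv2.connectedComponentsWithStats(m.astype(np.uint8))
    for i in range(1,n):
      if st[i,4]>=6:
        p=ce[i]+[x0,y0]; print(nm,c,p.round(1),st[i,4],[px2w(img,p,z)[0].round(1).tolist() for z in (55,63,97)])
E
```

```text
top g [384.  222.1] 20 [[556.8, -59.6, 55.0], [555.4, -58.9, 63.0], [549.5, -56.1, 97.0]]
top g [305.7 222.9] 18 [[558.2, 77.7, 55.0], [556.8, 77.2, 63.0], [550.8, 75.1, 97.0]]
top r [401.8 226.2] 20 [[548.8, -90.4, 55.0], [547.5, -89.5, 63.0], [541.9, -85.6, 97.0]]
top r [304.6 252.5] 49 [[505.7, 80.2, 55.0], [504.8, 79.7, 63.0], [500.7, 77.6, 97.0]]
scene g [331.3 225.1] 9 [[557.9, 79.2, 55.0], [561.4, 73.2, 63.0], [576.5, 47.4, 97.0]]
scene g [290.5 268.2] 10 [[551.3, -53.3, 55.0], [555.0, -57.8, 63.0], [570.4, -77.1, 97.0]]
scene r [307.3 199.4] 31 [[476.8, 112.4, 55.0], [481.2, 106.0, 63.0], [500.3, 78.6, 97.0]]
scene r [341.5 293.6] 1698 [[659.8, -48.6, 55.0], [662.2, -53.2, 63.0], [672.4, -72.7, 97.0]]
scene r [277.2 277.6] 16 [[543.4, -84.1, 55.0], [547.1, -88.3, 63.0], [563.0, -106.1, 97.0]]
```

View pics/topc.png

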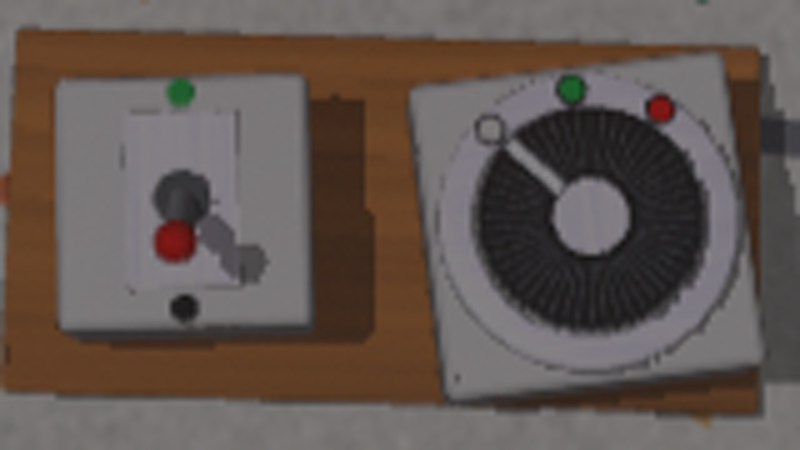

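View pics/scc.png

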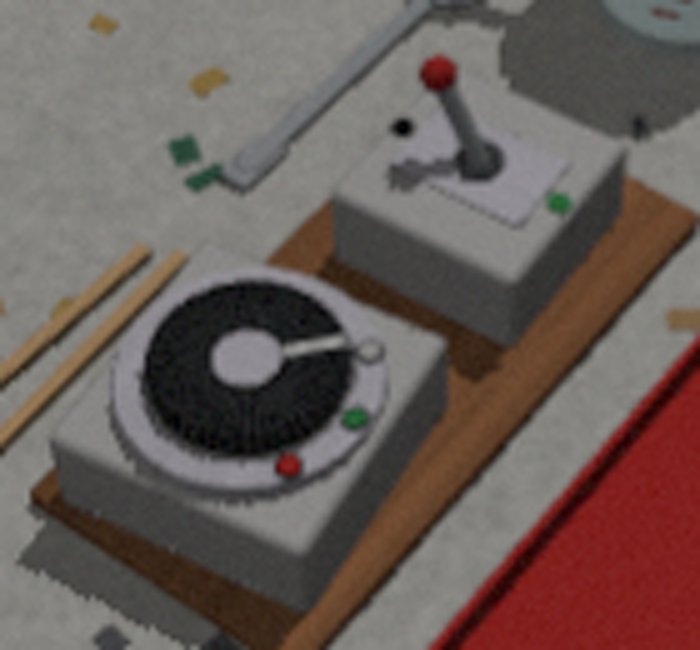

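The top crop shows the toggle on the left. Its ball is at px (304.6,252.5), leaning away from the green dot at (306,223). The dial is on the right with its centre near (388.2,248.4); white, green and red dots run clockwise, and the pointer is on white. The scene crop agrees with this.

```bash
python3 - <<'E'
from h import *
o=env.get_image("top"); s=env.get_image("scene")
c=px2w(o,[[270+591/5,205+217/5]],72)[0]; print("top centre",c, "scene centre",px2w(s,[[220+246/5,185+358/5]],72)[0])
d=px2w(o,[[368,230.8],[384,222.1],[401.8,226.2]],63); 
v=d-c; print(np.hypot(v[:,0],v[:,1]),np.arctan2(v[:,1],v[:,0]))
b=px2w(o,[[270+184/5,205+307/5]],57)[0];g=px2w(o,[[305.7,222.9]],57)[0]; print("switch",b,g,(b+g)/2)
print("ball",px2w(o,[[304.6,252.5]],97.5)[0],px2w(s,[[307.3,199.4]],97.5)[0])
D=o["depth"]; u,w=388,248; print("depth face z",[ (np.linalg.inv(np.array(o['R']))@(np.array([0,0,D[w+dy,u+dx]])-np.array(o['t']).ravel()))[2] for dx,dy in((0,0),(10,8),(-10,10))])
E
```

```text
top centre [508.14656307 -63.97842441  72.        ] scene centre [510.68504897 -63.16547916  72.        ]
[46.42715146 47.53014269 47.00175062] [ 0.79483337  0.10506275 -0.57519214]
switch [481.18739275  76.44232381  57.        ] [557.79578568  77.58238775  57.        ] [519.49158921  77.01235578  57.        ]
ball [500.68908149  77.47097662  97.5       ] [500.7226712  78.1623789  97.5      ]
depth face z [np.float64(78.20688393894275), np.float64(82.29917767662559), np.float64(81.59201059927072)]
```

>>> {"op": "jog_arm", "data": {"moves": [[[-2.31,-1.87,0,0,0,0,-1],[-2.31,-1.87,0,0,0,0,-1],[-2.31,-1.87,0,0,0,0,-1],[-2.31,-1.87,0,0,0,0,-1],[-2.31,-1.87,0,0,0,0,-1],[-2.31,-1.87,0,0,0,0,-1],[-2.31,-1.87,0,0,0,0,-1],[-2.31,-1.87,0,0,0,0,-1],[-2.31,-1.87,0,0,0,0,-1],[-2.31,-1.87,0,0,0,0,-1]]]}}

```text
clock: 2.33
tcp_pos: [350.3, 349.3, 207.8]
tcp_rot: [0.149, 0.989, 0.0, 0.0]
ft_force: [0.4, 0.4, -0.2]
gripper_width: -0.1
gripper_force: 0.0
```

>>> {"op": "jog_arm", "data": {"moves": [[[-2.1,-2.9,0,0,0,0,-1],[-2.1,-2.9,0,0,0,0,-1],[-2.1,-2.9,0,0,0,0,-1],[-2.1,-2.9,0,0,0,0,-1],[-2.1,-2.9,0,0,0,0,-1],[-2.1,-2.9,0,0,0,0,-1],[-2.1,-2.9,0,0,0,0,-1],[-2.1,-2.9,0,0,0,0,-1],[-2.1,-2.9,0,0,0,0,-1],[-2.1,-2.9,0,0,0,0,-1]]]}}

```text
clock: 3.17
tcp_pos: [465.3, 9.9, 207.8]
tcp_rot: [0.149, 0.989, 0.0, 0.0]
ft_force: [0.9, 1.0, -0.2]
gripper_width: -0.1
gripper_force: 0.0
```

>>> {"op": "jog_arm", "data": {"moves": [[[-2.12,-2.9,0,0,0,0,-1],[-2.12,-2.87,0,0,0,0,-1],[0,0,2.5,0,0,0,-1],[0,0,2.5,0,0,0,-1],[0,0,2.5,0,0,0,-1],[0,0,2.0,0,0,0,-1],[0,0,1.5,0,0,0,-1],[0,0,0,0,0,0,-1],[0,0,0,0,0,0,-1]]]}}

```text
clock: 3.92
tcp_pos: [488.3, -56.1, 97.5]
tcp_rot: [0.149, 0.989, -0.0, -0.0]
ft_force: [-0.1, 0.3, 0.6]
gripper_width: -0.5
gripper_force: 0.0
```

>>> {"op": "jog_arm", "data": {"moves": [[[-0.12,-0.09,0.4,0,0,0,-1],[0,0,0.4,0,0,0,-1],[0,0,0.2,0,0,0,-1],[0,0,0.2,0,0,0,-1],[0,0,0.1,0,0,0,-1],[0,0,0,0,0,0,-1],[0,0,0,0,0,0,-1]]]}}

```text
clock: 4.5
tcp_pos: [489.5, -57.2, 84.6]
tcp_rot: [0.149, 0.989, 0.0, 0.0]
ft_force: [0.1, 0.4, 0.7]
gripper_width: 0.1
gripper_force: 0.0
```

>>> {"op": "jog_arm", "data": {"moves": [[[0,0,0.1,0,0,0,-1],[0,0,0.1,0,0,0,-1],[0,0,0,0,0,0,-1],[0,0,0,0,0,0,-1]]]}}

```text
clock: 4.83
tcp_pos: [489.4, -57.2, 82.4]
tcp_rot: [0.149, 0.989, 0.0, -0.0]
ft_force: [0.5, -0.3, 0.7]
gripper_width: -0.2
gripper_force: 0.0
```

>>> {"op": "jog_arm", "data": {"moves": [[[0,0,0.1,0,0,0,-1],[0,0,0.1,0,0,0,-1],[0,0,0,0,0,0,-1],[0,0,0,0,0,0,-1]]]}}

```text
clock: 5.17
tcp_pos: [489.4, -57.2, 80.4]
tcp_rot: [0.149, 0.989, 0.0, -0.0]
ft_force: [-0.0, -0.6, 0.5]
gripper_width: 0.3
gripper_force: 0.0
```

```bash
python3 - <<'E'
from h import *
s=env.get_image("scene"); crop(s,200,130,200,150,4,"pics/press.png"); t=env.get_state(); print(t["ft_force"],t["wrist_torque"],env.tip_extent)
E
```

```text
[-0.31525381 -0.23476237  0.17782467] [ 0.02920314 -0.06221455 -0.01022658] 14.0
```

View pics/press.png

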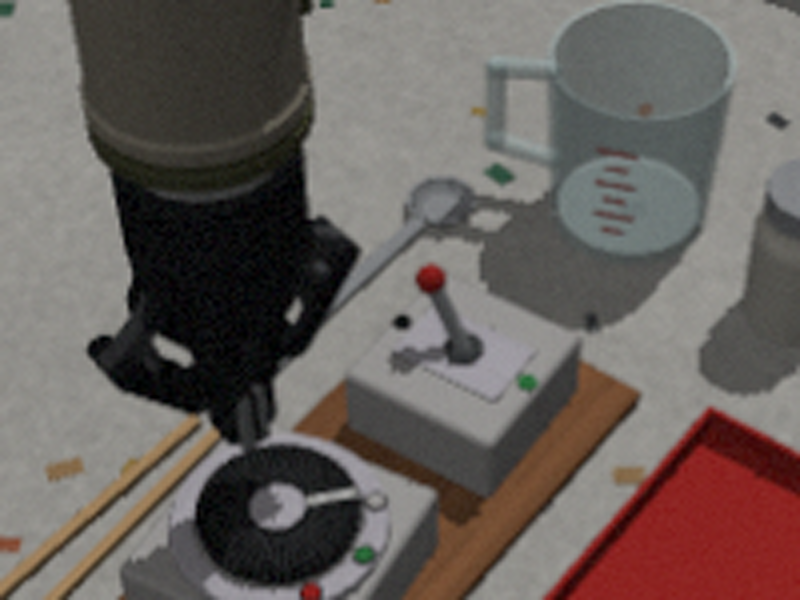

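The picture shows the shut fingertip at crop (250,448), just over the rear part of the dial, with no contact force yet. I'll check its position by projection.

```bash
python3 - <<'E'
from h import *
s=env.get_image("scene"); p=env.get_state()["tcp_pos"]
for e in (0,7,14): print(e,w2px(s,p-[0,0,e])-[200,130],(w2px(s,p-[0,0,e])-[200,130])*4)
print(px2w(s,[[262.5,242]],72), (w2px(s,[[509.3,-63.5,72]])-[200,130])*4)
E
```

```text
0 [[ 61.70725603 116.69783254]] [[246.82902413 466.79133017]]
7 [[ 62.03688684 119.02191141]] [[248.14754735 476.08764565]]
14 [[ 62.36267393 121.31725331]] [[249.45069572 485.26901323]]
[[478.88485884 -42.31853002  72.        ]] [[273.98407434 505.56562153]]
```

```bash
python3 - <<'E'
from h import *
s=env.get_image("scene"); R=np.array(s["R"]);t=np.array(s["t"]).ravel()
for cy in range(400,530,8):
  row=[]
  for cx in (235,250,265):
    u,v=200+cx//4,130+cy//4; z=s["depth"][v,u]
    n=cv2.undistortPoints(np.float64([[[u,v]]]),s["camera_matrix"],s["dist_coeffs"])[0,0]
    row.append((R.T@(np.array([n[0],n[1],1])*z-t)).round(0).tolist() if z>0 else None)
  print(cy,row)
E
```

```text
400 [[498.0, -69.0, 146.0], [500.0, -62.0, 140.0], [503.0, -55.0, 135.0]]
408 [[495.0, -67.0, 136.0], [501.0, -63.0, 136.0], [503.0, -55.0, 130.0]]
416 [[494.0, -67.0, 130.0], [500.0, -63.0, 130.0], [502.0, -55.0, 124.0]]
424 [[494.0, -67.0, 125.0], [500.0, -63.0, 124.0], [503.0, -57.0, 120.0]]
432 [[495.0, -69.0, 121.0], [498.0, -63.0, 117.0], [502.0, -56.0, 113.0]]
440 [[495.0, -70.0, 116.0], [501.0, -66.0, 116.0], [502.0, -57.0, 108.0]]
448 [[466.0, -41.0, 62.0], [499.0, -65.0, 109.0], [484.0, -38.0, 72.0]]
456 [[468.0, -44.0, 61.0], [481.0, -47.0, 72.0], [487.0, -42.0, 71.0]]
464 [[477.0, -54.0, 71.0], [484.0, -51.0, 72.0], [490.0, -46.0, 72.0]]
472 [[482.0, -60.0, 74.0], [487.0, -54.0, 72.0], [493.0, -49.0, 71.0]]
480 [[484.0, -63.0, 73.0], [489.0, -58.0, 71.0], [495.0, -53.0, 70.0]]
488 [[488.0, -67.0, 74.0], [492.0, -61.0, 70.0], [499.0, -58.0, 72.0]]
496 [[489.0, -70.0, 71.0], [496.0, -66.0, 73.0], [502.0, -62.0, 72.0]]
504 [[492.0, -73.0, 71.0], [498.0, -69.0, 71.0], [504.0, -64.0, 70.0]]
512 [[495.0, -77.0, 72.0], [501.0, -73.0, 72.0], [507.0, -68.0, 71.0]]
520 [[499.0, -82.0, 74.0], [505.0, -77.0, 72.0], [510.0, -73.0, 72.0]]
528 [[501.0, -85.0, 73.0], [507.0, -80.0, 72.0], [515.0, -78.0, 75.0]]
```

>>> {"op": "jog_arm", "data": {"moves": [[[0,0,0.1,0,0,0,-1],[0,0,0.1,0,0,0,-1],[0,0,0.1,0,0,0,-1],[0,0,0,0,0,0,-1],[0,0,0,0,0,0,-1]]]}}

```text
clock: 5.73
tcp_pos: [489.4, -57.2, 77.4]
tcp_rot: [0.149, 0.989, 0.0, -0.0]
ft_force: [0.6, -0.0, -0.7]
gripper_width: 0.1
gripper_force: 0.0
```

```bash
cat >> h.py <<'E'
def cloud(o):
    v,u=np.mgrid[:480,:640]; n=cv2.undistortPoints(np.float64(np.dstack([u,v])).reshape(-1,1,2),o["camera_matrix"],o["dist_coeffs"])[:,0]
    z=o["depth"].reshape(-1).astype(float); R,t=np.array(o["R"]),np.array(o["t"]).ravel()
    P=(np.c_[n,np.ones(len(n))]*z[:,None]-t)@R; P[z<=0]=np.nan; return P.reshape(480,640,3)
E
python3 - <<'E'
from h import *
s=env.get_image("scene"); o=env.get_image("top"); 
for nm,im in (("s",s),("t",o)):
  P=cloud(im); p=env.get_state()["tcp_pos"]
  m=(np.hypot(P[...,0]-p[0],P[...,1]-p[1])<25)&(P[...,2]>82)
  z=P[m][:,2]; print(nm,m.sum(),np.sort(z)[:12].round(0),P[m][np.argsort(z)[:6]].round(0).tolist())
t=env.get_state(); print(t["ft_force"],t["tcp_pos"],t["gripper_width"],t["tau"])
crop(o,290,150,160,120,5,"pics/toptip.png")
E
```

```text
s 1967 [101. 103. 105. 105. 105. 106. 106. 106. 107. 107. 107. 108.] [[493.0, -64.0, 101.0], [499.0, -62.0, 103.0], [500.0, -58.0, 105.0], [502.0, -57.0, 105.0], [500.0, -61.0, 105.0], [497.0, -66.0, 106.0]]
t 1878 [481. 481. 481. 481. 482. 482. 482. 482. 482. 482. 482. 482.] [[513.0, -61.0, 481.0], [514.0, -58.0, 481.0], [513.0, -62.0, 481.0], [513.0, -56.0, 481.0], [514.0, -56.0, 482.0], [512.0, -66.0, 482.0]]
[0.06431003 0.09084996 0.44155149] [489.460375   -57.19569404  77.49908376] -0.07361866674113816 [ 3.51177268e-04 -3.78116870e+01  3.96866530e+00 -3.38763177e+01
  1.27248047e-02  1.51259737e-03  9.60693906e-04]
```

View pics/toptip.png

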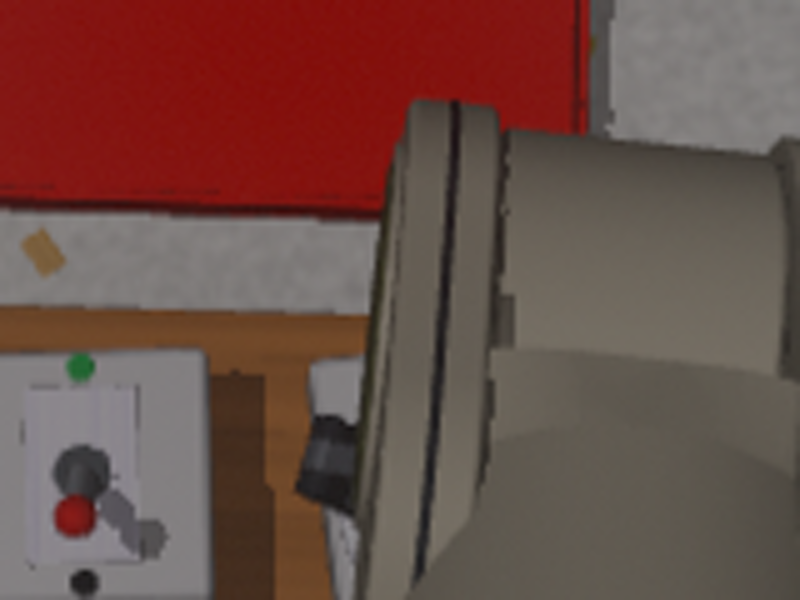

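The tip follows the TCP, but both the images and the force put it near z≈103, well above where TCP + 14 mm would place it. I'll go by the measured height and the force from here.

>>> {"op": "jog_arm", "data": {"moves": [[[0,0,0.3,0,0,0,-1],[0,0,0.3,0,0,0,-1],[0,0,0.3,0,0,0,-1],[0,0,0.3,0,0,0,-1],[0,0,0.3,0,0,0,-1],[0,0,0,0,0,0,-1]]]}}

```text
clock: 6.33
tcp_pos: [489.0, -57.2, 61.8]
tcp_rot: [0.149, 0.989, -0.0, -0.001]
ft_force: [-0.2, 0.4, 0.1]
gripper_width: 0.0
gripper_force: 0.0
```

```bash
cat > tip.py <<'E'
from h import *
P=cloud(env.get_image("scene")); t=env.get_state(); p=t["tcp_pos"]
m=(np.hypot(P[...,0]-p[0],P[...,1]-p[1])<25)&(P[...,2]>78)
z=P[m][:,2]; print(np.sort(z)[:12].round(0),P[m][np.argsort(z)[3:8]].round(0).tolist(),t["ft_force"],p)
E
python3 tip.py
```

```text
[87. 88. 89. 89. 90. 90. 91. 91. 91. 92. 92. 92.] [[500.0, -63.0, 89.0], [502.0, -56.0, 90.0], [499.0, -64.0, 90.0], [501.0, -60.0, 91.0], [496.0, -66.0, 91.0]] [ 0.33117491  0.80553993 -0.66912667] [489.15693252 -57.24418699  62.07357369]
```

>>> {"op": "jog_arm", "data": {"moves": [[[0,0,0.3,0,0,0,-1],[0,0,0.3,0,0,0,-1],[0,0,0.2,0,0,0,-1],[0,0,0.2,0,0,0,-1],[0,0,0,0,0,0,-1],[0,0,0,0,0,0,-1]]]}}

```text
clock: 6.88
tcp_pos: [489.4, -57.2, 52.4]
tcp_rot: [0.149, 0.989, -0.0, -0.0]
ft_force: [0.5, 0.9, -0.5]
gripper_width: 0.3
gripper_force: 0.0
```

>>> {"op": "jog_arm", "data": {"moves": [[[0,0,0.1,0,0,0,-1],[0,0,0.1,0,0,0,-1],[0,0,0,0,0,0,-1],[0,0,0,0,0,0,-1]]]}}

```text
clock: 7.22
tcp_pos: [489.4, -57.2, 50.5]
tcp_rot: [0.149, 0.989, 0.0, -0.0]
ft_force: [0.5, -0.3, -0.1]
gripper_width: 0.3
gripper_force: 0.0
```

```bash
python3 tip.py
```

```text
[78. 79. 79. 80. 80. 81. 81. 81. 81. 82. 82. 82.] [[501.0, -56.0, 80.0], [501.0, -59.0, 80.0], [501.0, -62.0, 81.0], [500.0, -63.0, 81.0], [503.0, -56.0, 81.0]] [-0.29171392 -0.87196215 -0.25269554] [489.45177007 -57.18336726  50.50245587]
```

>>> {"op": "jog_arm", "data": {"moves": [[[0,0,0.1,0,0,0,-1],[0,0,0.1,0,0,0,-1],[0,0,0.1,0,0,0,-1],[0,0,0,0,0,0,-1],[0,0,0,0,0,0,-1]]]}}

```text
clock: 7.68
tcp_pos: [489.5, -57.2, 47.5]
tcp_rot: [0.149, 0.989, 0.0, 0.0]
ft_force: [-0.2, -0.1, 2.3]
gripper_width: -0.0
gripper_force: 0.5
```

>>> {"op": "jog_arm", "data": {"moves": [[[0,0,0.1,0,0,0,-1],[0,0,0.1,0,0,0,-1],[0,0,0,0,0,0,-1],[0,0,0,0,0,0,-1]]]}}

```text
clock: 8.02
tcp_pos: [489.5, -57.2, 45.6]
tcp_rot: [0.149, 0.989, 0.0, 0.0]
ft_force: [-0.8, -0.7, 3.0]
gripper_width: -0.1
gripper_force: 1.6
```

>>> {"op": "jog_arm", "data": {"moves": [[[0,0,0.1,0,0,0,-1],[0,0,0.05,0,0,0,-1],[0,0,0,0,0,0,-1],[0,0,0,0,0,0,-1]]]}}

```text
clock: 8.35
tcp_pos: [489.5, -57.1, 44.1]
tcp_rot: [0.149, 0.989, 0.0, 0.0]
ft_force: [-1.8, -0.1, 5.3]
gripper_width: 0.0
gripper_force: 2.5
```

>>> {"op": "jog_arm", "data": {"moves": [[[-0.004,0.135,0,0,0,0.065,-1],[-0.004,0.135,0,0,0,0.065,-1],[-0.004,0.135,0,0,0,0.065,-1],[-0.004,0.135,0,0,0,0.065,-1],[-0.004,0.135,0,0,0,0.065,-1],[-0.004,0.135,0,0,0,0.065,-1],[0,0,0,0,0,0,-1]]]}}

```text
clock: 8.93
tcp_pos: [493.8, -49.9, 44.2]
tcp_rot: [0.339, 0.941, 0.0, 0.0]
ft_force: [-0.2, -0.2, 5.6]
gripper_width: -0.2
gripper_force: 2.4
```

```bash
cat > look.py <<'E'
from h import *
import sys
s=env.get_image("scene"); crop(s,220,185,140,130,4,sys.argv[1]); t=env.get_state(); print(t["ft_force"],t["wrist_torque"],t["tcp_pos"],t["clock"])
E
python3 look.py pics/turn1.png
```

```text
[ 0.37351218 -0.21281201  4.68173895] [-0.04117806 -0.05585447  0.02537991] [493.61987549 -50.06397439  44.15326245] 8.9833
```

View pics/turn1.png

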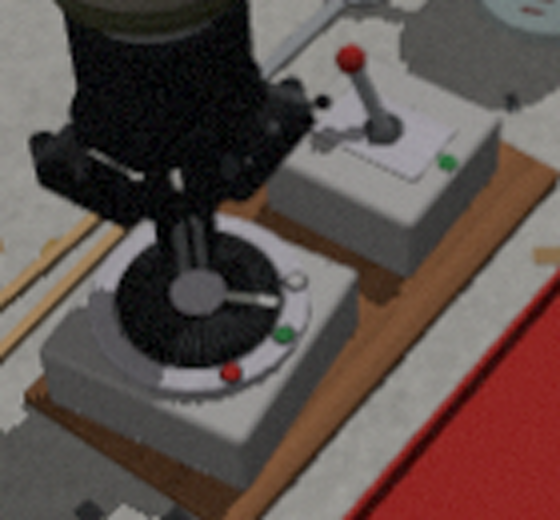

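The pointer end at crop (275,300) is about halfway between the white dot (294,281) and the green (284,334), so the dial follows the fingertip.

>>> {"op": "jog_arm", "data": {"moves": [[[-0.004,0.135,0,0,0,0.065,-1],[-0.004,0.135,0,0,0,0.065,-1],[-0.004,0.135,0,0,0,0.065,-1],[-0.004,0.135,0,0,0,0.065,-1],[-0.002,0.06,0,0,0,0.03,-1],[0,0,0,0,0,0,-1],[0,0,-0.3,0,0,0,-1],[0,0,-0.5,0,0,0,-1],[0,0,-1.0,0,0,0,-1],[0,0,-2.0,0,0,0,-1]]]}}

```text
clock: 9.82
tcp_pos: [495.8, -46.2, 81.2]
tcp_rot: [0.47, 0.883, -0.001, -0.002]
ft_force: [0.4, -0.6, 0.0]
gripper_width: 0.4
gripper_force: 0.0
```

```bash
python3 look.py pics/turn2.png
```

```text
[ 3.86262349 -1.60542348  3.1179737 ] [-0.06724388 -0.1440365   0.01924452] [498.47845704 -46.52885501  85.71165248] 9.8667
```

View pics/turn2.png

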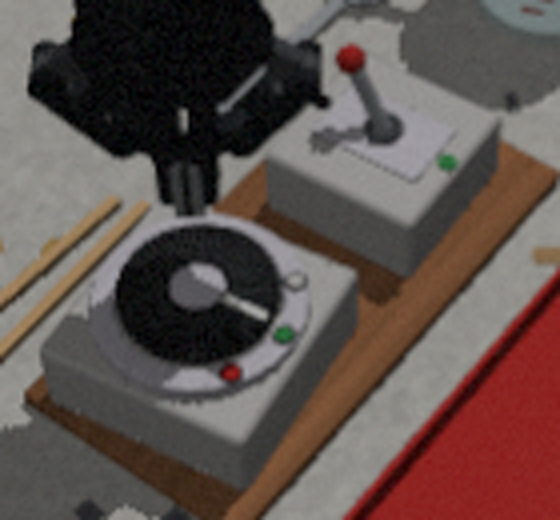

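The pointer end at crop (265,315), carried down to collar height, lines up with the green dot at (284,334): low. The tool now turns square, rises and moves over to the toggle.

>>> {"op": "jog_arm", "data": {"moves": [[[0,0,-0.4,0,0,-0.122,-1],[0,0,-0.4,0,0,-0.122,-1],[0,0,-0.4,0,0,-0.122,-1],[0,0,-0.4,0,0,-0.122,-1],[0,0,-0.4,0,0,-0.122,-1],[0,0,-0.4,0,0,-0.122,-1],[0,0,-0.4,0,0,-0.122,-1],[0,0,0,0,0,-0.122,-1],[0,0,0,0,0,0,-1],[0,0,0,0,0,0,-1]]]}}

```text
clock: 10.7
tcp_pos: [497.5, -46.1, 110.3]
tcp_rot: [0.003, 1.0, 0.0, 0.0]
ft_force: [-0.0, -0.2, -0.3]
gripper_width: -0.1
gripper_force: 0.0
```

```bash
python3 - <<'E'
from h import *
from scipy.spatial.transform import Rotation as Ro
t=env.get_state(); R=Ro.from_quat(t["tcp_rot"]).as_matrix(); print(R.round(3).tolist(),t["tcp_pos"],t["q"],R.T@(np.array([455,77.5,t["tcp_pos"][2]])-t["tcp_pos"]))
s=env.get_image("scene")
print(w2px(s,[[509.3,-63.5,72]]+[[509.3+36*np.cos(a),-63.5+36*np.sin(a),72] for a in (.805,.105,-.595)]).round(1).tolist())
i=s["image"].astype(int); c=w2px(s,[[509.3,-63.5,72]])[0]
g=cv2.cvtColor(s["image"],cv2.COLOR_RGB2GRAY)
for a in np.arange(-.8,1.0,.1):
  u=w2px(s,[[509.3+r*np.cos(a),-63.5+r*np.sin(a),72] for r in range(18,34,2)]).round().astype(int); print(round(a,1),int(g[u[:,1],u[:,0]].mean()),end="; ")
E
```

```text
[[-1.0, 0.006, 0.0], [0.006, 1.0, 0.0], [-0.0, 0.0, -1.0]] [497.48918712 -46.11720614 110.31381809] [-0.55332894  0.14294551  0.60226383  1.93585389 -0.09150784  1.08935158
  1.65115062] [4.32628977e+01 1.23348552e+02 3.24208916e-02]
[[268.5, 256.4], [287.6, 253.1], [285.3, 263.6], [274.9, 271.0]]
-0.8 32; -0.7 32; -0.6 26; -0.5 27; -0.4 30; -0.3 29; -0.2 30; -0.1 35; -0.0 64; 0.1 152; 0.2 141; 0.3 53; 0.4 33; 0.5 31; 0.6 25; 0.7 24; 0.8 29; 0.9 31;
```

The dial's pointer measures about 0.13 rad against 0.1 for the green dot, so it is clicked at low. Next is the toggle.

>>> {"op": "jog_arm", "data": {"moves": [[[1.08,3.08,0,0,0,0,-1],[1.08,3.08,0,0,0,0,-1],[1.08,3.08,0,0,0,0,-1],[1.08,3.08,0,0,0,0,-1],[0,0,0,0,0,0,-1],[0,0,1.5,0,0,0,-1],[0,0,1.5,0,0,0,-1],[0,0,1.5,0,0,0,-1],[0,0,0.5,0,0,0,-1],[0,0,0,0,0,0,-1]]]}}

```text
clock: 11.58
tcp_pos: [453.9, 76.8, 59.0]
tcp_rot: [0.002, 1.0, -0.001, -0.001]
ft_force: [0.3, 0.5, -1.1]
gripper_width: 0.3
gripper_force: 0.0
```

```bash
python3 look.py pics/tog1.png; python3 tip.py
```

```text
[-0.44767713 -0.32165559 -0.06962535] [ 0.02112667  0.00882296 -0.02819119] [454.56187533  76.97590744  59.9164975 ] 11.6333
[84. 86. 87. 88. 89. 89. 89. 90. 91. 91. 91. 91.] [[466.0, 74.0, 88.0], [466.0, 70.0, 89.0], [466.0, 84.0, 89.0], [467.0, 80.0, 89.0], [464.0, 70.0, 90.0]] [-0.06310608  0.08250164 -0.06298068] [455.03780673  77.14711507  60.45519136]
```

View pics/tog1.png

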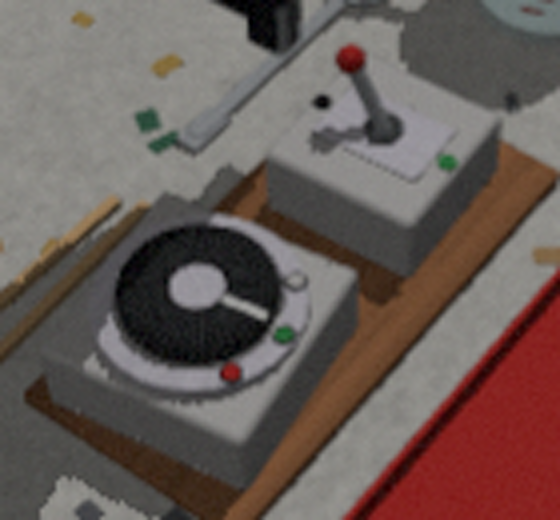

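The fingertip is behind the toggle at z≈84, on the black-dot side and in line with the ball at crop (350,58). The dial still points at green. Pushing along +x.

>>> {"op": "jog_arm", "data": {"moves": [[[-0.8,0,0,0,0,0,-1],[-0.8,0.02,0,0,0,0,-1],[-0.8,0.02,0,0,0,0,-1],[-0.5,0,0,0,0,0,-1],[-0.5,0,0,0,0,0,-1],[-0.5,0,0,0,0,0,-1],[-0.4,0,0,0,0,0,-1],[-0.4,0,0,0,0,0,-1],[-0.4,0,0,0,0,0,-1],[0,0,0,0,0,0,-1]]]}}

```text
clock: 12.52
tcp_pos: [506.7, 77.5, 60.1]
tcp_rot: [0.001, 1.0, -0.0, 0.0]
ft_force: [0.0, -0.7, -0.1]
gripper_width: -0.1
gripper_force: 0.0
```

>>> {"op": "jog_arm", "data": {"moves": [[[-0.4,0,0,0,0,0,-1],[-0.4,0,0,0,0,0,-1],[-0.2,0,0,0,0,0,-1],[0,0,0,0,0,0,-1],[0,0,0,0,0,0,-1]]]}}

```text
clock: 12.93
tcp_pos: [515.8, 77.4, 60.0]
tcp_rot: [0.001, 1.0, -0.0, -0.0]
ft_force: [0.2, -0.8, -0.7]
gripper_width: 0.3
gripper_force: 0.0
```

```bash
python3 - <<'E'
from h import *
s=env.get_image("scene")
hsv=cv2.cvtColor(s["image"],cv2.COLOR_RGB2HSV)[185:260,285:360]; H,S=hsv[...,0],hsv[...,1]
n,l,st,ce=cv2.connectedComponentsWithStats((((H<5)|(H>173))&(S>150)).astype(np.uint8))
for i in range(1,n):
  if st[i,4]>5: print(ce[i]+[285,185],st[i,4])
print("off/on expected",w2px(s,[[500.7,77.8,97.5],[540,77.8,97.5]]),env.get_state()["tcp_pos"])
E
```

```text
[324.25 207.25] 32
[357.26923077 256.88461538] 26
off/on expected [[307.18816723 199.504235  ]
 [323.81369916 207.45515791]] [515.69218984  77.47623747  59.92924416]
```

Toggle is fully over: the ball is at (324.3,207.3), against an expected (323.8,207.5). Retreating backwards, then up.

>>> {"op": "jog_arm", "data": {"moves": [[[1.0,0,0,0,0,0,-1],[2.0,0,0,0,0,0,-1],[2.0,0,0,0,0,0,-1],[1.0,0,-1.0,0,0,0,-1],[0,0,-3.0,0,0,0,-1],[0,0,-3.0,0,0,0,-1],[0,0,-3.0,0,0,0,-1],[0,0,-2.0,0,0,0,-1],[0,0,0,0,0,0,-1],[0,0,0,0,0,0,-1]]]}}

```text
clock: 13.82
tcp_pos: [455.7, 77.9, 180.7]
tcp_rot: [0.001, 1.0, 0.001, 0.001]
ft_force: [-0.2, 0.4, -0.3]
gripper_width: 0.0
gripper_force: 0.0
```

```bash
python3 look.py pics/end.png
```

```text
[-0.53068645  0.77261729 -0.40136158] [ 0.00421503 -0.02471438 -0.08022524] [455.13899106  77.66788518 179.60802429] 13.8667
```

View pics/end.png

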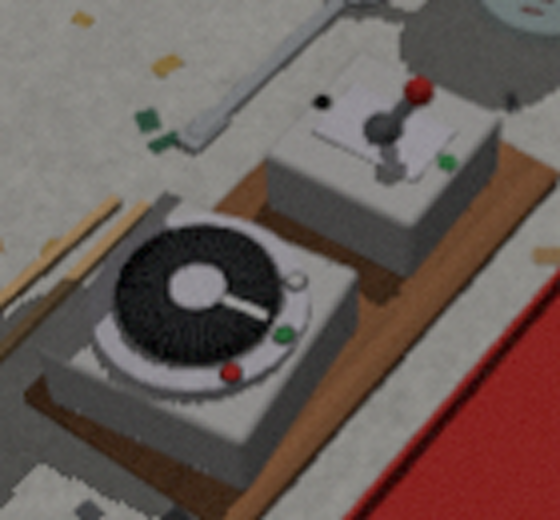

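The dial pointer end at (265,315) is on green. The toggle ball at (418,90) leans to the green side, and the hand is clear.

```bash
python3 -c "
from plant import env
print(env.job_done())"
```

```text
the job is handed in; nothing more can be done
None
```

The hood is on at low: the dial is clicked one step to the green dot, then the toggle was pushed right over to its green side. The hand is clear, and the job was handed in at about 14 s (no verdict was shown).

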